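# Cover the doughnut plates

### The arm

A 6-joint arm with a two-finger parallel gripper is mounted at the origin on the work surface. World frame = base frame: x ahead of the robot, y to its left, z up, the work surface at z = 0. Lengths are in m, angles in rad, forces in N, time in s.
With the tool pointing down it reaches from about 0.3 to 0.75 m from the base axis. Payload 8.5 kg.
Tool frame: the origin (TCP) lies at the very end of the fingers, on their centre line; the grasp point (between the pads) lies bot.tcp_to_grasp behind it (bot.tcp_to_grasp is the distance from the TCP to the grasp point, in m); z points along the fingers, y is the line along which they close (so a half turn about z gives the same grasp; the last joint's range is limited). The gripper opens to 88 mm and grips with 3 to 60 N. Pads are 18 mm wide; open, the fingers measure 123 mm over their backs; the gripper's body (75 mm by 187 mm) begins 45 mm behind the grasp point.
Start: joints at [1.064, 0.381, 1.297, -0, 1.464, -0.215], TCP at [0.158, 0.527, 0.239] pointing down, gripper open.
Joint ranges: [-3.11, 3.11], [-0.89, 2.33], [0.22, 2.48], [-1.42, 4.56], [0.17, 2.85], [-2.88, 2.88]. Speed limits (rad/s): [2.39, 2.39, 3.14, 3.14, 3.14, 3.14].

### API

Orientations are given as [roll, pitch, yaw] about the fixed x, y, z axes, in that order (R = Rz(yaw) Ry(pitch) Rx(roll)).
In Python, from workcell import bot gives the robot as it stands.
- The arm moves only by the tool apply_moves, never from a script. Its argument "series" is a list of rows, each an object of numbers: "rx", "ry", "rz": the turn, a rotation vector about the tool's x, y, z in rad; "x", "y", "z": the shift along the tool's x, y, z in cm; "claw": the finger opening in cm, from 0 to 8.81. A call has 1 to 12 rows; each row is the pose to reach, as a shift and turn from the pose commanded when the call began, along the tool's axes at that moment; what a row does not reach only later rows make up. A row lasts 1/12 s, in which the tool goes at most 41.7 mm and 7.16 degrees, less where a joint would pass 70% of its speed; a pose out of reach is approached as far as the arm can. A call with a gripper value outside its range is refused whole. The fingers move at their own pace and stop on an object; the grip force is fixed at half the most. Time passes only in rows, so rows that repeat a pose let the fingers close. It gives the time, the measured TCP pose, the force, the opening and the grip force at its end, in the units of the state.
- bot.state(): the state, without advancing time (a new reading comes with each control period).
- bot.snapshot(name): name is "scene" or "top" or "wrist"; returns a dict with "pixels" (480x640x3 uint8, red, green, blue), "fov_y" (degrees; the focal length in pixels is half the picture's height over the tangent of half this angle, whatever the lens; pixels are square), "cx", "cy" (the principal point, pixels), "cam_to_world" (4x4, takes a point from camera to world coordinates). Camera axes: x right, y up, looking along -z (the intrinsics and any distortion apply to the point x, -y, -z); pixel columns grow to the right and rows downward; lengths in m; the calibration is good to about 2 mm. A picture is of the moment at which its call begins. There is no depth.
- bot.close_job(): hands the job in; it is judged then, once.
Trained networks look in a picture, given as the dict that the camera call returned (one of the last four; its "shot" number tells which), for a name from the list of things; names that differ only in an ending like _2 or _b are one class to them, and where a whole thing is asked for, a point or a joint stands for the part that bears it (a point fixed in the world has none). Each returns a list of dicts, best first, with "p" (0 to 1); they miss things now and then, are a little off and sometimes report something else, mostly with a low value. They report only what shows in the picture. A call takes as long as a camera call. They do not tell look-alikes from the thing itself.
- bot.spot_in(picture, label): "extent" ([left, top, right, bottom] in pixels, round what is visible of it).
- bot.outline_of(picture, label): "region" (480x640 bool, what is visible of it) and "extent" ([left, top, right, bottom] in pixels, round what is visible of it).
- bot.landmark_of(picture, label): "position" ([row, column] in pixels: a listed point, or the origin of a listed thing).
The state is a dict: "time": time; "joint_pos": joint angles; "dq": joint speeds; "joint_efforts": joint torques, N m; "ee_pos": TCP position; "orientation": TCP orientation; "force": force on the tool from outside, world axes, zero at the start; "moment": the same for the moment, N m; "finger_gap": finger opening in m; "gripper_force": force on a finger pad.
Only numpy, scipy, OpenCV 4.12 (cv2) and the standard library are available. Lean on these libraries where they do the work, as an engineer would, in place of code of your own. Each camera call takes 0.05 s, during which the arm holds its last target. There are 200 camera calls.

### The job

Pick out the three steel dome covers with black knobs and cover the three plates that hold a doughnut or bun, each with the cover of its own size: large on large, medium on medium, small on small. Set each cover down gently, without dropping it, so that it stands flat in the well of its plate, fully inside the raised rim, and let go. Leave the empty plate uncovered, and do not move the upturned bowl, the shaker or the jar.

Things in the scene. Friction and masses are not known exactly. Their poses are not given: they have to be found in the camera images.
- cover_large: large steel dome cover: hollow bell, 112 mm outer diameter, wall 3 mm, open below, shell 62 mm tall. On its crown an upright black cylindrical knob, 22 mm in diameter, rises from 62 to 93 mm above the origin; lift it by this from above. Loose, 0.1 to 0.35 kg. Origin: centre of its open lower edge (on the counter at the start); z up
- cover_medium: medium steel dome cover: hollow bell, 92 mm outer diameter, wall 3 mm, open below, shell 58 mm tall. On its crown an upright black cylindrical knob, 22 mm in diameter, rises from 58 to 89 mm above the origin; lift it by this from above. Loose, 0.1 to 0.35 kg. Origin: centre of its open lower edge (on the counter at the start); z up
- cover_small: small steel dome cover: hollow bell, 72 mm outer diameter, wall 3 mm, open below, shell 48 mm tall. On its crown an upright black cylindrical knob, 22 mm in diameter, rises from 48 to 79 mm above the origin; lift it by this from above. Loose, 0.1 to 0.35 kg. Origin: centre of its open lower edge (on the counter at the start); z up
- plate_large: large round wooden plate, 150 mm across, fixed to the counter. Flat well floor 8 mm above the origin; rim top 12 mm above it; 132 mm across inside the rim, so the large cover stands inside with 10 mm to spare all round. In its middle, fixed, a chocolate-iced ring doughnut 85 mm across and 35 mm tall. Origin: centre of its underside, on the counter; z up
- plate_medium: medium round wooden plate, 130 mm across, fixed to the counter. Flat well floor 8 mm above the origin; rim top 12 mm above it; 112 mm across inside the rim, so the medium cover stands inside with 10 mm to spare all round. In its middle, fixed, a round filled chocolate-iced bun without a hole, 64 mm across and 42 mm tall. Origin: centre of its underside, on the counter; z up
- plate_small: small round wooden plate, 110 mm across, fixed to the counter. Flat well floor 8 mm above the origin; rim top 12 mm above it; 92 mm across inside the rim, so the small cover stands inside with 10 mm to spare all round. In its middle, fixed, a mini chocolate-iced ring doughnut 46 mm across and 21 mm tall. Origin: centre of its underside, on the counter; z up
- plate_empty: an empty round wooden plate of exactly the medium plate's shape (130 mm across, 12 mm high) with nothing on it, fixed to the counter; no cover belongs on it. Origin: centre of its underside
- bowl: bystander: an upturned steel bowl without a knob, 100 mm in diameter, 50 mm tall, loose. Origin: centre of its underside
- shaker: bystander: an aluminium sugar shaker, 64 mm in diameter, 100 mm tall, loose. Origin: centre of its underside
- jar: bystander: a white jar with a steel lid, 68 mm in diameter, 100 mm tall, loose. Origin: centre of its underside
There are look-alikes about, which are no part of the job. What is shaped like the cover_large but green is not meant.

How it is judged:
At the end, for the whole second after the job is handed in: Each cover stands upright (within 3 degrees), at rest and released on the well floor of the plate of its own size, inside the rim: centre within 12 mm of the plate's centre, lower edge 5 to 10.5 mm above the plate's underside (well 8 mm, rim 12 mm) (horizontal distance between cover_large and plate_large below 0.012 m and z of cover_large in the frame of plate_large between 0.005 and 0.0105 m and angle between each of cover_large, cover_medium, cover_small's own z axis and vertical below 0.05 rad and linear speed of each of cover_large, cover_medium, cover_small below 0.02 m/s and contact force between each of cover_large, cover_medium, cover_small and the fingers below 0.1 N and horizontal distance between cover_medium and plate_medium below 0.012 m and z of cover_medium in the frame of plate_medium between 0.005 and 0.0105 m and horizontal distance between cover_small and plate_small below 0.012 m and z of cover_small in the frame of plate_small between 0.005 and 0.0105 m); the robot touches nothing.
It fails at once if the bowl, shaker or jar is knocked or moved by more than 15 mm (distance of any of bowl, shaker, jar from where it was at the start of the episode above 0.015 m).
It fails at once if a cover is dropped or thrown: it moves freely, untouched by the fingers, faster than 0.45 m/s (a fall of about 10 mm) ((linear speed of cover_large above 0.45 m/s and contact force between cover_large and the fingers below 0.1 N) or (linear speed of cover_medium above 0.45 m/s and contact force between cover_medium and the fingers below 0.1 N) or (linear speed of cover_small above 0.45 m/s and contact force between cover_small and the fingers below 0.1 N)).
It fails at once if a cover is slammed or pressed onto a plate or its doughnut with over 60 N (contact force between any of cover_large, cover_medium, cover_small and plate_large above 60 N or contact force between any of cover_large, cover_medium, cover_small and plate_medium above 60 N or contact force between any of cover_large, cover_medium, cover_small and plate_small above 60 N or contact force between any of cover_large, cover_medium, cover_small and plate_empty above 60 N).
It also fails if it takes over 96 s, if anything falls off the work surface, if the arm or the gripper's body presses on something with over 40 N, if the wrist force passes 120 N, or if a joint passes its speed limit or range.

## Working session

There is one attempt and no reset: what is moved stays moved. The work goes in short steps, Python scripts to look and compute and a tool call to move; the robot and the scene stay as the last step left them, time stands still between calls to the robot, and variables do not carry over. Pictures are saved under pics/ and viewed, at most 14 in all, crops included, and the job is handed in when it is done.

Besides the shell and the picture viewer there is one more tool, called after "Call:" by a JSON object that holds its "method" and its "body". apply_moves: Moves the arm, as the interface text tells. Its arguments: {"type":"object","properties":{"series":{"type":"array","items":{"type":"object","properties":{"rx":{"type":"number"},"ry":{"type":"number"},"rz":{"type":"number"},"x":{"type":"number"},"y":{"type":"number"},"z":{"type":"number"},"claw":{"type":"number"}}}}},"required":["series"]}

```bash
mkdir -p pics; python3 - <<'E'
from workcell import bot
import cv2,numpy as np
print(bot.tcp_to_grasp, bot.state())
for n in("top","scene"):
    s=bot.snapshot(n); cv2.imwrite(f"pics/{n}0.png",s["pixels"][:,:,::-1])
    print(n,s["fov_y"],s["cx"],s["cy"],[k for k in s],np.round(s["cam_to_world"],3).tolist())
    for l in "cover_large cover_medium cover_small plate_large plate_medium plate_small plate_empty bowl shaker jar".split():
        print(l,[(np.round(d["position"],1).tolist(),round(d["p"],2)) for d in bot.landmark_of(s,l)][:4],[(np.round(d["extent"]).tolist(),round(d["p"],2)) for d in bot.spot_in(s,l)][:3])
E
```

```text
0.0187 {'time': 0.0, 'joint_pos': array([ 1.06370269e+00,  3.81195607e-01,  1.29824899e+00, -7.75668989e-06,
        1.46359920e+00, -2.15324739e-01]), 'dq': array([ 6.14408520e-04,  4.28221132e-04, -3.09398927e-04,  3.09590082e-05,
       -1.29325682e-03,  8.25432576e-04]), 'joint_efforts': array([-1.45764461e-03, -4.37917721e+01, -2.24557614e+01,  7.12553342e-02,
        3.52117571e-02, -1.35431542e-04]), 'ee_pos': array([0.15808438, 0.52650061, 0.23814195]), 'orientation': array([-3.14017337e+00, -3.02525027e-04,  2.84982438e+00]), 'force': array([ 0.702755  ,  0.10392097, -0.02091688]), 'moment': array([-0.0073639 ,  0.00590466, -0.00617119]), 'gripper_force': 0.0, 'finger_gap': 0.08824602022419983}
top 50.37340707402061 317.63457471515767 238.4546764716208 ['pixels', 'fov_y', 'cx', 'cy', 'cam_to_world', 'shot'] [[0.027, 0.984, -0.175, 0.333], [-1.0, 0.029, 0.008, 0.005], [0.013, 0.175, 0.985, 1.349], [0.0, 0.0, 0.0, 1.0]]
cover_large [([345.2, 204.0], 0.67)] [([209.0, 258.0, 255.0, 298.0], 0.68), ([181.0, 327.0, 228.0, 371.0], 0.55)]
cover_medium [([222.1, 276.8], 0.9)] [([259.0
[... 1096 characters left out ...]
374.0, 236.0], 0.65)]
cover_small [([175.6, 391.1], 0.58)] [([376.0, 156.0, 402.0, 188.0], 0.72)]
plate_large [([280.8, 323.7], 0.72)] [([292.0, 254.0, 350.0, 306.0], 0.89)]
plate_medium [] [([245.0, 207.0, 299.0, 252.0], 0.79), ([211.0, 278.0, 265.0, 322.0], 0.19)]
plate_small [([356.0, 290.1], 0.8)] [([263.0, 330.0, 312.0, 378.0], 0.57)]
plate_empty [([300.6, 240.8], 0.81)] [([210.0, 277.0, 264.0, 324.0], 0.95), ([299.0, 152.0, 339.0, 193.0], 0.31)]
bowl [([319.5, 393.7], 0.84)] [([373.0, 296.0, 416.0, 339.0], 0.68), ([298.0, 150.0, 341.0, 194.0], 0.51)]
shaker [([362.5, 177.0], 0.58)] [([153.0, 332.0, 193.0, 372.0], 0.73)]
jar [([124.2, 335.2], 0.64)] [([320.0, 89.0, 343.0, 129.0], 0.89)]
```

View pics/top0.png

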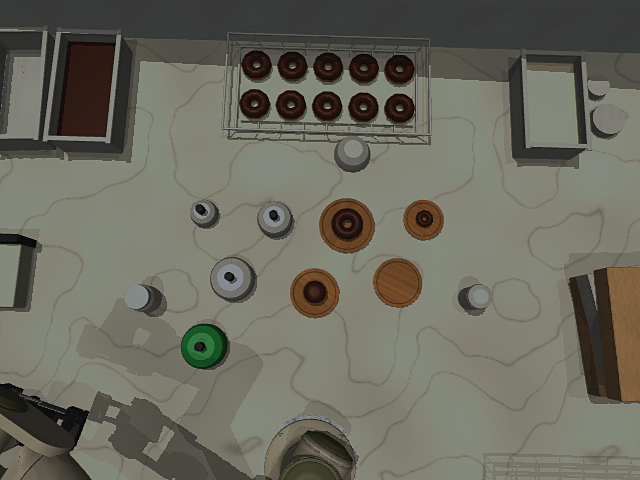

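View pics/scene0.png

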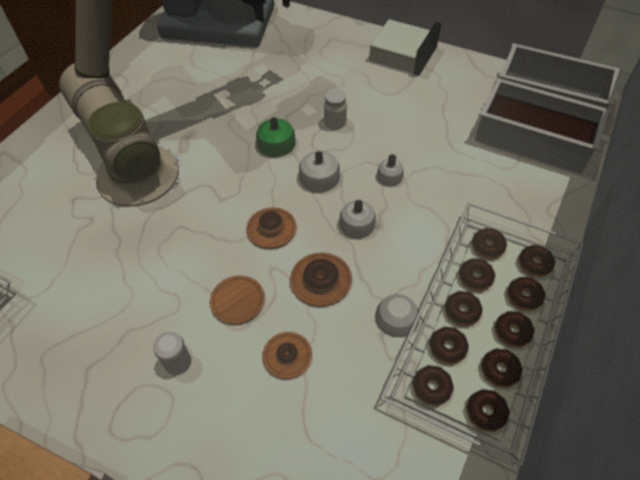

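The top view shows the steel covers at about (205,213) small, (275,219) medium and (233,279) large. The green look-alike is at (205,346). Plates are at (347,225) large, (424,220) small, (315,292) medium and (397,282) empty. The jar, shaker and bowl are at (139,298), (475,297) and (351,153); the scene view agrees.

```bash
cat > h.py <<'E'
import cv2,numpy as np
from workcell import bot
def ray(s,u,v,z):
    f=240/np.tan(np.radians(s["fov_y"])/2); T=s["cam_to_world"]
    d=T[:3,:3]@np.array([(u-s["cx"])/f,-(v-s["cy"])/f,-1]); o=T[:3,3]
    return (o+d*(z-o[2])/d[2])[:2]
def pix(s,p):
    f=240/np.tan(np.radians(s["fov_y"])/2); T=s["cam_to_world"]
    c=T[:3,:3].T@(np.asarray(p)-T[:3,3]); return s["cx"]+f*c[0]/-c[2], s["cy"]-f*c[1]/-c[2]
def blob(mask,u,v,r):
    m=np.zeros(mask.shape,np.uint8); cv2.circle(m,(int(u),int(v)),int(r),1,-1)
    n,lab,st,ce=cv2.connectedComponentsWithStats(mask.astype(np.uint8)*m)
    if n<2: return None
    i=1+np.argmax(st[1:,4]); return (lab==i).astype(np.uint8),ce[i],st[i]
def knob(s,u,v,r,thr=50):
    return blob(s["pixels"].max(2)<thr,u,v,r)
def plate(s,u,v,r):
    p=s["pixels"].astype(int); b=blob((p[:,:,0]-p[:,:,2]>40),u,v,r)
    c=max(cv2.findContours(b[0],0,1)[0],key=cv2.contourArea); return cv2.fitEllipse(cv2.convexHull(c))
E
python3 - <<'E'
from h import *
K={"L":((230,277),(319,157),.0775),"M":((275,215),(358,206),.0735),"S":((201,209),(392,159),.0635)}
P={"L":((347,225),(321,279)),"S":((424,220),(287,355)),"M":((315,292),(271,227)),"E":((397,282),(237,300))}
for i,n in enumerate(("top","scene")):
    s=bot.snapshot(n)
    for k,v in K.items():
        b=knob(s,*v[i],12); print(n,"knob",k,b and (b[1].round(1),b[2],ray(s,*b[1],v[2]).round(4)))
    for k,v in P.items():
        e=plate(s,*v[i],38); print(n,"plate",k,np.round(e[0],1),np.round(e[1],1),ray(s,*e[0],.01).round(4))
    for k,px,z in (("jar",((137,296),(335,97)),.1),("shaker",((479,295),(170,345)),.1),("bowl",((352,150),(397,307)),.05)):
        print(k,ray(s,*px[i],z).round(3))
E
```

```text
top knob L (array([229. , 276.4]), array([225, 272,   9,  10,  68], dtype=int32), array([0.4572, 0.2123]))
top knob M (array([273.2, 214.7]), array([269, 210,   9,  10,  66], dtype=int32), array([0.6187, 0.1094]))
top knob S (array([200.2, 209. ]), array([196, 204,  10,  11,  73], dtype=int32), array([0.6303, 0.2988]))
top plate L [346.3 224.8] [53.6 54.9] [ 0.6109 -0.0822]
top plate S [423.3 219.1] [38.5 40. ] [ 0.6328 -0.2891]
top plate M [314.1 292.5] [48.6 48.8] [ 0.4277 -0.0012]
top plate E [397.4 282.3] [47.6 48.7] [ 0.4606 -0.2194]
jar [0.401 0.429]
shaker [ 0.427 -0.404]
bowl [ 0.807 -0.091]
scene knob L (array([318.4, 157.8]), array([316, 153,   6,  10,  42], dtype=int32), array([0.4595, 0.2125]))
scene knob M (array([357.2, 208.2]), array([355, 206,   6,   6,  17], dtype=int32), array([0.6217, 0.1042]))
scene knob S (array([392. , 163.2]), array([391, 161,   3,   5,   6], dtype=int32), array([0.6381, 0.292 ]))
scene plate L [320.6 278.7] [52.4 60.9] [ 0.6137 -0.0833]
scene plate S [286.9 354.7] [45.6 49.1] [ 0.6348 -0.2893]
scene plate M [271.1 227.1] [39.5 49.3] [ 0.4303 -0.0011]
scene plate E [236.7 299. ] [46.9 54.9] [ 0.4625 -0.2195]
jar [0.405 0.427]
shaker [ 0.435 -0.409]
bowl [ 0.811 -0.096]
```

```bash
cat >> h.py <<'E'
from scipy.spatial.transform import Rotation
def go(x,y,z):
    s=bot.state(); R=Rotation.from_euler("xyz",s["orientation"]).as_matrix()
    d=R.T@(np.array([x,y,z])-s["ee_pos"]); print("t",s["time"],"at",s["ee_pos"].round(4),"rpy",s["orientation"].round(3),"move cm",(d*100).round(2))
E
python3 -c "
from h import *
go(.4583,.2124,.20)"
```

```text
t 2.2 at [0.1582 0.5267 0.2388] rpy [3.142 0.    2.85 ] move cm [-37.78 -21.47   3.88]
```

Call:
{"method": "apply_moves", "body": {"series": [{"x": -3.8,"y": -2.1,"claw": 6},{"x": -7.6,"y": -4.3,"claw": 6},{"x": -11.3,"y": -6.4,"claw": 6},{"x": -15.1,"y": -8.6,"claw": 6},{"x": -18.9,"y": -10.7,"claw": 6},{"x": -22.7,"y": -12.9,"claw": 6},{"x": -26.4,"y": -15,"z": 1,"claw": 6},{"x": -30.2,"y": -17.2,"z": 2,"claw": 6},{"x": -34,"y": -19.3,"z": 3,"claw": 6},{"x": -36.5,"y": -20.8,"z": 3.9,"claw": 6},{"x": -37.8,"y": -21.5,"z": 3.9,"claw": 6},{"x": -37.8,"y": -21.5,"z": 3.9,"claw": 6}]}}

```text
validation failed for argument at $.se...
```

```bash
python3 - <<'E'
from h import *
s=bot.snapshot("wrist"); cv2.imwrite("pics/w1.png",s["pixels"][:,:,::-1])
print(s["cam_to_world"].round(3).tolist(),s["fov_y"])
print(pix(s,(.4583,.2124,.093)),pix(s,(.6199,.109,.089)))
go(.4583,.2124,.067)
E
```

```text
[[0.288, -0.923, -0.256, 0.092], [0.958, 0.277, 0.078, 0.548], [-0.001, -0.268, 0.963, 0.384], [0.0, 0.0, 0.0, 1.0]] 61.95525654130131
(np.float64(98.65291030950013), np.float64(591.6664363633801)) (np.float64(77.72562488677681), np.float64(705.9216419684054))
t 2.25 at [0.1582 0.5267 0.2387] rpy [ 3.142 -0.     2.85 ] move cm [-37.78 -21.47  17.17]
```

View pics/w1.png

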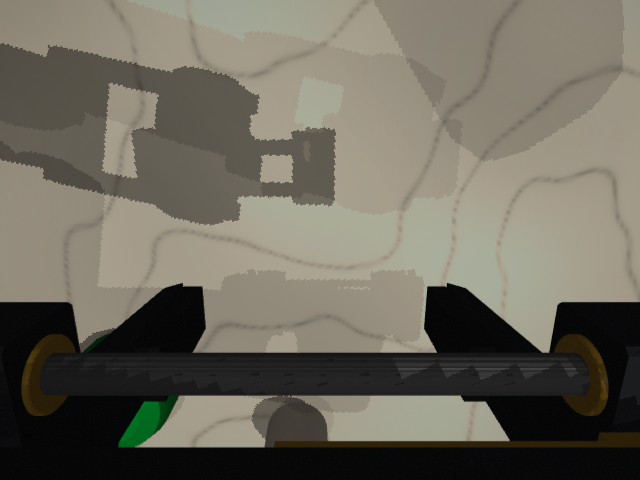

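The move call was refused, so the arm hasn't moved and the wrist picture shows only bare counter and the fingers. I'll try rows with every field filled in.

Call:
{"method": "apply_moves", "body": {"series": [{"rx": 0,"ry": 0,"rz": 0,"x": -3.8,"y": -2.1,"z": 0,"claw": 6},{"rx": 0,"ry": 0,"rz": 0,"x": -7.6,"y": -4.3,"z": 0,"claw": 6},{"rx": 0,"ry": 0,"rz": 0,"x": -11.3,"y": -6.4,"z": 0,"claw": 6},{"rx": 0,"ry": 0,"rz": 0,"x": -15.1,"y": -8.6,"z": 0,"claw": 6},{"rx": 0,"ry": 0,"rz": 0,"x": -18.9,"y": -10.7,"z": 0,"claw": 6},{"rx": 0,"ry": 0,"rz": 0,"x": -22.7,"y": -12.9,"z": 0,"claw": 6},{"rx": 0,"ry": 0,"rz": 0,"x": -26.4,"y": -15,"z": 1,"claw": 6},{"rx": 0,"ry": 0,"rz": 0,"x": -30.2,"y": -17.2,"z": 2,"claw": 6},{"rx": 0,"ry": 0,"rz": 0,"x": -34,"y": -19.3,"z": 3,"claw": 6},{"rx": 0,"ry": 0,"rz": 0,"x": -36.5,"y": -20.8,"z": 3.9,"claw": 6},{"rx": 0,"ry": 0,"rz": 0,"x": -37.8,"y": -21.5,"z": 3.9,"claw": 6},{"rx": 0,"ry": 0,"rz": 0,"x": -37.8,"y": -21.5,"z": 3.9,"claw": 6}]}}

```text
time: 3.25
ee_pos: [0.4609, 0.209, 0.1987]
orientation: [-3.141, -0.0, 2.845]
force: [-0.2, 0.3, -0.4]
finger_gap: 0.0602
gripper_force: 0.0
```

```bash
python3 - <<'E'
from h import *
s=bot.snapshot("wrist"); cv2.imwrite("pics/w2.png",s["pixels"][:,:,::-1])
print(pix(s,(.4583,.2124,.093)),pix(s,(.4583,.2124,.067)),pix(s,(.6199,.109,.089)))
go(.4583,.2124,.067)
E
```

```text
(np.float64(316.3699405346316), np.float64(233.50793564602134)) (np.float64(316.2863886179903), np.float64(224.23850161298324)) (np.float64(249.93653183496912), np.float64(460.72278065978645))
t 3.3 at [0.4594 0.2107 0.1993] rpy [-3.141e+00 -1.000e-03  2.846e+00] move cm [ 0.15  0.14 13.23]
```

View pics/w2.png

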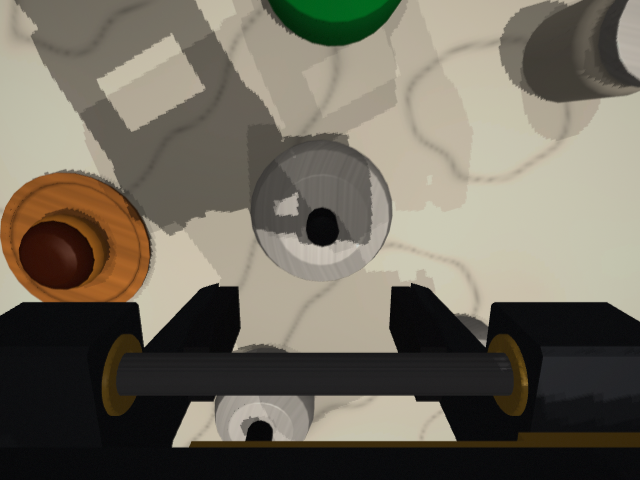

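The wrist view shows the large cover with its knob at about (322,227), between the fingers. The medium plate is at (75,240) and the medium cover below at (262,420). The arm was still settling, so I'll measure again.

```bash
python3 - <<'E'
from h import *
s=bot.snapshot("wrist");s=bot.snapshot("wrist")
b=knob(s,322,227,30,40); print(b[1],b[2],ray(s,*b[1],.0775))
go(.4583,.2124,.067)
E
```

```text
[318.55060729 230.97874494] [303 212  33  39 988] [0.45873103 0.21603094]
t 3.4 at [0.458  0.2125 0.1999] rpy [ 3.141 -0.     2.85 ] move cm [-0.04 -0.   13.29]
```

Call:
{"method": "apply_moves", "body": {"series": [{"rx": 0,"ry": 0,"rz": 0,"x": 0,"y": 0.15,"z": 3,"claw": 6},{"rx": 0,"ry": 0,"rz": 0,"x": 0,"y": 0.15,"z": 6,"claw": 6},{"rx": 0,"ry": 0,"rz": 0,"x": 0,"y": 0.15,"z": 8.5,"claw": 6},{"rx": 0,"ry": 0,"rz": 0,"x": 0,"y": 0.15,"z": 10.5,"claw": 6},{"rx": 0,"ry": 0,"rz": 0,"x": 0,"y": 0.15,"z": 12,"claw": 6},{"rx": 0,"ry": 0,"rz": 0,"x": 0,"y": 0.15,"z": 13,"claw": 6},{"rx": 0,"ry": 0,"rz": 0,"x": 0,"y": 0.15,"z": 13.2,"claw": 6},{"rx": 0,"ry": 0,"rz": 0,"x": 0,"y": 0.15,"z": 13.2,"claw": 6},{"rx": 0,"ry": 0,"rz": 0,"x": 0,"y": 0.15,"z": 13.2,"claw": 3.5},{"rx": 0,"ry": 0,"rz": 0,"x": 0,"y": 0.15,"z": 13.2,"claw": 3},{"rx": 0,"ry": 0,"rz": 0,"x": 0,"y": 0.15,"z": 13.2,"claw": 2.6},{"rx": 0,"ry": 0,"rz": 0,"x": 0,"y": 0.15,"z": 13.2,"claw": 2.3}]}}

```text
time: 4.4
ee_pos: [0.459, 0.2136, 0.0683]
orientation: [3.141, 0.001, 2.85]
force: [-0.1, -0.8, 0.4]
finger_gap: 0.0358
gripper_force: 0.0
```

Call:
{"method": "apply_moves", "body": {"series": [{"rx": 0,"ry": 0,"rz": 0,"x": 0,"y": 0,"z": 0,"claw": 1.5},{"rx": 0,"ry": 0,"rz": 0,"x": 0,"y": 0,"z": 0,"claw": 1},{"rx": 0,"ry": 0,"rz": 0,"x": 0,"y": 0,"z": 0,"claw": 1},{"rx": 0,"ry": 0,"rz": 0,"x": 0,"y": 0,"z": 0,"claw": 1},{"rx": 0,"ry": 0,"rz": 0,"x": 0,"y": 0,"z": -0.5,"claw": 1},{"rx": 0,"ry": 0,"rz": 0,"x": 0,"y": 0,"z": -1.5,"claw": 1},{"rx": 0,"ry": 0,"rz": 0,"x": 0,"y": 0,"z": -3,"claw": 1},{"rx": 0,"ry": 0,"rz": 0,"x": 0,"y": 0,"z": -5,"claw": 1},{"rx": 0,"ry": 0,"rz": 0,"x": 0,"y": 0,"z": -7.5,"claw": 1},{"rx": 0,"ry": 0,"rz": 0,"x": 0,"y": 0,"z": -10,"claw": 1},{"rx": 0,"ry": 0,"rz": 0,"x": 0,"y": 0,"z": -11.5,"claw": 1},{"rx": 0,"ry": 0,"rz": 0,"x": 0,"y": 0,"z": -12,"claw": 1}]}}

```text
time: 5.4
ee_pos: [0.4592, 0.2135, 0.1901]
orientation: [3.14, 0.003, 2.85]
force: [-0.3, 0.2, -4.1]
finger_gap: 0.0212
gripper_force: 30.0
```

```bash
python3 - <<'E'
from h import *
s=bot.snapshot("wrist");s=bot.snapshot("wrist");cv2.imwrite("pics/w3.png",s["pixels"][:,:,::-1])
go(.6123,-.0827,.187)
E
```

```text
t 5.5 at [0.4587 0.2134 0.188 ] rpy [3.141e+00 1.000e-03 2.850e+00] move cm [-23.23 -23.94   0.11]
```

View pics/w3.png

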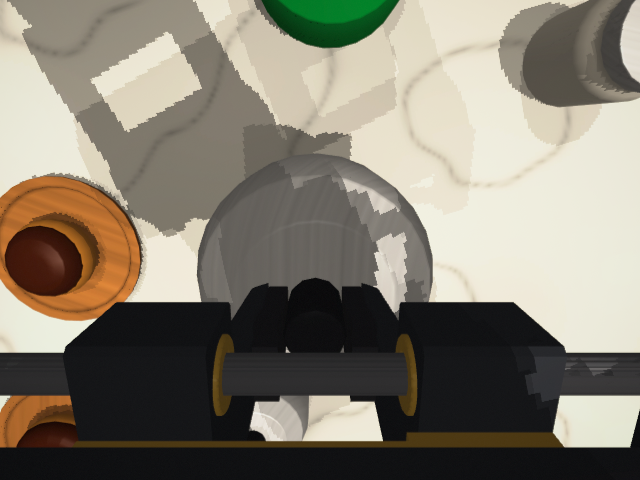

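The cover is held by its knob at (315,320) and clear of the counter. I'll carry it over the large plate.

Call:
{"method": "apply_moves", "body": {"series": [{"rx": 0,"ry": 0,"rz": 0,"x": -1,"y": -1,"z": 0,"claw": 1},{"rx": 0,"ry": 0,"rz": 0,"x": -3,"y": -3,"z": 0,"claw": 1},{"rx": 0,"ry": 0,"rz": 0,"x": -5.5,"y": -5.6,"z": 0,"claw": 1},{"rx": 0,"ry": 0,"rz": 0,"x": -8,"y": -8.2,"z": 0,"claw": 1},{"rx": 0,"ry": 0,"rz": 0,"x": -10.5,"y": -10.8,"z": 0,"claw": 1},{"rx": 0,"ry": 0,"rz": 0,"x": -13,"y": -13.4,"z": 0,"claw": 1},{"rx": 0,"ry": 0,"rz": 0,"x": -15.5,"y": -16,"z": 0,"claw": 1},{"rx": 0,"ry": 0,"rz": 0,"x": -18,"y": -18.6,"z": 0,"claw": 1},{"rx": 0,"ry": 0,"rz": 0,"x": -20.3,"y": -21,"z": 0,"claw": 1},{"rx": 0,"ry": 0,"rz": 0,"x": -22,"y": -22.7,"z": 0,"claw": 1},{"rx": 0,"ry": 0,"rz": 0,"x": -23,"y": -23.7,"z": 0,"claw": 1},{"rx": 0,"ry": 0,"rz": 0,"x": -23.2,"y": -23.9,"z": 0,"claw": 1}]}}

```text
time: 6.5
ee_pos: [0.6124, -0.0844, 0.1852]
orientation: [-3.141, -0.003, 2.847]
force: [-0.1, -0.4, -2.2]
finger_gap: 0.0211
gripper_force: 30.0
```

```bash
python3 - <<'E'
from h import *
for i in range(3): s=bot.snapshot("wrist")
cv2.imwrite("pics/w4.png",s["pixels"][:,:,::-1])
go(.6123,-.0827,.0763)
s=bot.snapshot("top");cv2.imwrite("pics/t4.png",s["pixels"][150:350,150:500,::-1].repeat(2,0).repeat(2,1))
E
```

```text
t 6.65 at [ 0.6115 -0.0813  0.1865] rpy [ 3.141e+00 -3.000e-03  2.850e+00] move cm [-0.14 -0.11 11.02]
```

View pics/w4.png

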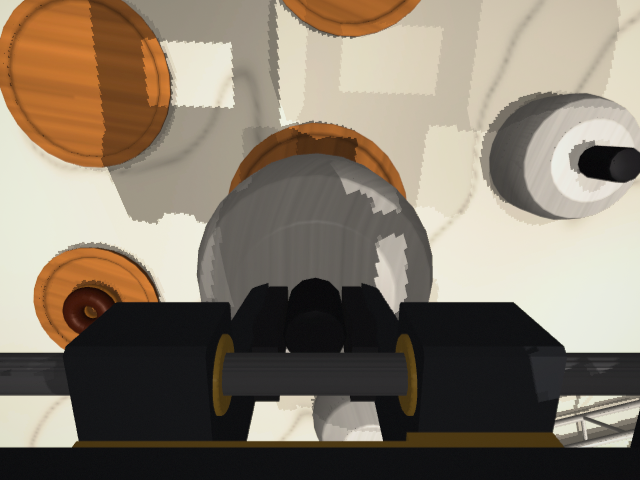

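The cover hangs centred over the large plate: the rim's visible arc spans about 229–405 and the cover 198–433. I'll lower it.

Call:
{"method": "apply_moves", "body": {"series": [{"rx": 0,"ry": 0,"rz": 0,"x": -0.1,"y": -0.1,"z": 1,"claw": 1},{"rx": 0,"ry": 0,"rz": 0,"x": -0.1,"y": -0.1,"z": 3,"claw": 1},{"rx": 0,"ry": 0,"rz": 0,"x": -0.1,"y": -0.1,"z": 5,"claw": 1},{"rx": 0,"ry": 0,"rz": 0,"x": -0.1,"y": -0.1,"z": 7,"claw": 1},{"rx": 0,"ry": 0,"rz": 0,"x": -0.1,"y": -0.1,"z": 8.5,"claw": 1},{"rx": 0,"ry": 0,"rz": 0,"x": -0.1,"y": -0.1,"z": 9.5,"claw": 1},{"rx": 0,"ry": 0,"rz": 0,"x": -0.1,"y": -0.1,"z": 10.2,"claw": 1},{"rx": 0,"ry": 0,"rz": 0,"x": -0.1,"y": -0.1,"z": 10.6,"claw": 1},{"rx": 0,"ry": 0,"rz": 0,"x": -0.1,"y": -0.1,"z": 10.8,"claw": 1},{"rx": 0,"ry": 0,"rz": 0,"x": -0.1,"y": -0.1,"z": 10.9,"claw": 1},{"rx": 0,"ry": 0,"rz": 0,"x": -0.1,"y": -0.1,"z": 10.9,"claw": 1},{"rx": 0,"ry": 0,"rz": 0,"x": -0.1,"y": -0.1,"z": 10.9,"claw": 1}]}}

```text
time: 7.7
ee_pos: [0.6132, -0.0834, 0.0793]
orientation: [-3.142, 0.001, 2.85]
force: [-0.1, -0.4, -2.5]
finger_gap: 0.0212
gripper_force: 30.0
```

Call:
{"method": "apply_moves", "body": {"series": [{"rx": 0,"ry": 0,"rz": 0,"x": 0,"y": 0,"z": 0.05,"claw": 1},{"rx": 0,"ry": 0,"rz": 0,"x": 0,"y": 0,"z": 0.1,"claw": 1},{"rx": 0,"ry": 0,"rz": 0,"x": 0,"y": 0,"z": 0.15,"claw": 1},{"rx": 0,"ry": 0,"rz": 0,"x": 0,"y": 0,"z": 0.2,"claw": 1},{"rx": 0,"ry": 0,"rz": 0,"x": 0,"y": 0,"z": 0.2,"claw": 1}]}}

```text
time: 8.12
ee_pos: [0.6129, -0.0834, 0.0767]
orientation: [3.142, -0.0, 2.85]
force: [0.8, -0.2, -3.7]
finger_gap: 0.0212
gripper_force: 30.0
```

Call:
{"method": "apply_moves", "body": {"series": [{"rx": 0,"ry": 0,"rz": 0,"x": 0,"y": 0,"z": 0.05,"claw": 1},{"rx": 0,"ry": 0,"rz": 0,"x": 0,"y": 0,"z": 0.08,"claw": 1},{"rx": 0,"ry": 0,"rz": 0,"x": 0,"y": 0,"z": 0.08,"claw": 1},{"rx": 0,"ry": 0,"rz": 0,"x": 0,"y": 0,"z": 0.08,"claw": 1}]}}

```text
time: 8.45
ee_pos: [0.6129, -0.0834, 0.076]
orientation: [-3.142, 0.0, 2.85]
force: [-0.4, -0.2, -1.4]
finger_gap: 0.0214
gripper_force: 30.0
```

Call:
{"method": "apply_moves", "body": {"series": [{"rx": 0,"ry": 0,"rz": 0,"x": 0,"y": 0,"z": 0.05,"claw": 1},{"rx": 0,"ry": 0,"rz": 0,"x": 0,"y": 0,"z": 0.05,"claw": 1},{"rx": 0,"ry": 0,"rz": 0,"x": 0,"y": 0,"z": 0.05,"claw": 1}]}}

```text
time: 8.7
ee_pos: [0.6129, -0.0834, 0.0759]
orientation: [-3.142, 0.0, 2.85]
force: [-2.9, 0.6, 3.2]
finger_gap: 0.0212
gripper_force: 30.0
```

Touching lightly (+3 N). I'll release and rise.

Call:
{"method": "apply_moves", "body": {"series": [{"rx": 0,"ry": 0,"rz": 0,"x": 0,"y": 0,"z": 0,"claw": 2.4},{"rx": 0,"ry": 0,"rz": 0,"x": 0,"y": 0,"z": 0,"claw": 3.5},{"rx": 0,"ry": 0,"rz": 0,"x": 0,"y": 0,"z": 0,"claw": 5},{"rx": 0,"ry": 0,"rz": 0,"x": 0,"y": 0,"z": 0,"claw": 6},{"rx": 0,"ry": 0,"rz": 0,"x": 0,"y": 0,"z": -0.5,"claw": 6},{"rx": 0,"ry": 0,"rz": 0,"x": 0,"y": 0,"z": -2,"claw": 6},{"rx": 0,"ry": 0,"rz": 0,"x": 0,"y": 0,"z": -4.5,"claw": 6},{"rx": 0,"ry": 0,"rz": 0,"x": 0,"y": 0,"z": -7,"claw": 6},{"rx": 0,"ry": 0,"rz": 0,"x": 0,"y": 0,"z": -10,"claw": 6},{"rx": 0,"ry": 0,"rz": 0,"x": 0,"y": 0,"z": -12,"claw": 6},{"rx": 0,"ry": 0,"rz": 0,"x": 0,"y": 0,"z": -12,"claw": 6}]}}

```text
time: 9.62
ee_pos: [0.6144, -0.0838, 0.2005]
orientation: [-3.141, 0.009, 2.85]
force: [0.8, -0.2, 0.4]
finger_gap: 0.0599
gripper_force: 0.0
```

```bash
python3 -c "
from h import *
go(.6199,.109,.19)"
```

```text
t 9.6167 at [ 0.6144 -0.0838  0.2005] rpy [-3.141  0.009  2.85 ] move cm [ 5.02 18.62  1.01]
```

Call:
{"method": "apply_moves", "body": {"series": [{"rx": 0,"ry": 0,"rz": 0,"x": 0.9,"y": 3.5,"z": 0,"claw": 6},{"rx": 0,"ry": 0,"rz": 0,"x": 1.8,"y": 7,"z": 0,"claw": 6},{"rx": 0,"ry": 0,"rz": 0,"x": 2.8,"y": 10.5,"z": 0,"claw": 6},{"rx": 0,"ry": 0,"rz": 0,"x": 3.7,"y": 14,"z": 0,"claw": 6},{"rx": 0,"ry": 0,"rz": 0,"x": 4.5,"y": 17,"z": 0,"claw": 6},{"rx": 0,"ry": 0,"rz": 0,"x": 4.9,"y": 18.6,"z": 0,"claw": 6},{"rx": 0,"ry": 0,"rz": 0,"x": 4.9,"y": 18.6,"z": 0,"claw": 6},{"rx": 0,"ry": 0,"rz": 0,"x": 4.9,"y": 18.6,"z": 0,"claw": 6}]}}

```text
time: 10.28
ee_pos: [0.6193, 0.1093, 0.1948]
orientation: [-3.141, -0.001, 2.851]
force: [-0.5, -0.5, 0.1]
finger_gap: 0.0603
gripper_force: 0.0
```

```bash
python3 - <<'E'
from h import *
for i in range(3): s=bot.snapshot("wrist")
b=knob(s,*pix(s,(.62,.109,.08)),30,40); print(b[1],b[2],ray(s,*b[1],.0735))
cv2.imwrite("pics/w5.png",s["pixels"][:,:,::-1])
go(.6199,.109,.063)
s=bot.snapshot("top"); b=knob(s,346,221,14); print("L on plate, top cam",b[1],b[2],ray(s,*b[1],.0855))
E
```

```text
[319.79414733 231.76488396] [304 213  33  38 991] [0.62036599 0.1126722 ]
t 10.4333 at [0.6196 0.1076 0.1952] rpy [-3.141 -0.     2.848] move cm [ 0.    0.15 13.22]
L on plate, top cam [349.43478261 218.84057971] [346 214   8  11  69] [ 0.6110323  -0.08499863]
```

View pics/w5.png

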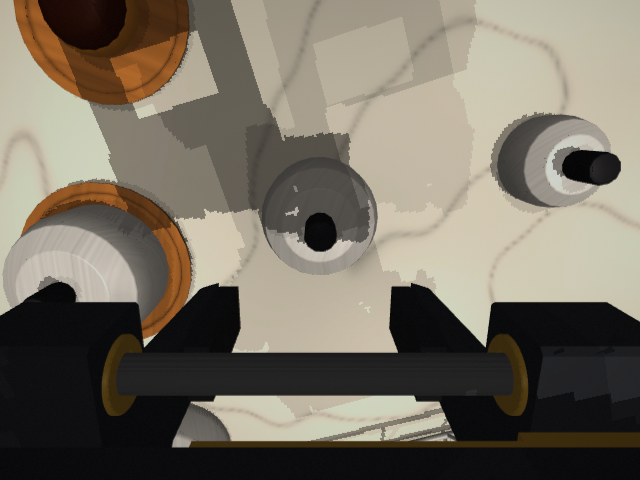

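The large cover sits inside its plate's rim at about (100,270); the top camera puts it 3 mm from the plate's centre. The medium knob is at (320,232) between the fingers, so I'll descend on it.

Call:
{"method": "apply_moves", "body": {"series": [{"rx": 0,"ry": 0,"rz": 0,"x": 0,"y": 0.15,"z": 3,"claw": 6},{"rx": 0,"ry": 0,"rz": 0,"x": 0,"y": 0.15,"z": 6,"claw": 6},{"rx": 0,"ry": 0,"rz": 0,"x": 0,"y": 0.15,"z": 8.5,"claw": 6},{"rx": 0,"ry": 0,"rz": 0,"x": 0,"y": 0.15,"z": 10.5,"claw": 6},{"rx": 0,"ry": 0,"rz": 0,"x": 0,"y": 0.15,"z": 12,"claw": 6},{"rx": 0,"ry": 0,"rz": 0,"x": 0,"y": 0.15,"z": 12.9,"claw": 6},{"rx": 0,"ry": 0,"rz": 0,"x": 0,"y": 0.15,"z": 13.1,"claw": 6},{"rx": 0,"ry": 0,"rz": 0,"x": 0,"y": 0.15,"z": 13.1,"claw": 6},{"rx": 0,"ry": 0,"rz": 0,"x": 0,"y": 0.15,"z": 13.1,"claw": 3.5},{"rx": 0,"ry": 0,"rz": 0,"x": 0,"y": 0.15,"z": 13.1,"claw": 3},{"rx": 0,"ry": 0,"rz": 0,"x": 0,"y": 0.15,"z": 13.1,"claw": 2.6},{"rx": 0,"ry": 0,"rz": 0,"x": 0,"y": 0.15,"z": 13.1,"claw": 2.3}]}}

```text
time: 11.48
ee_pos: [0.6202, 0.1103, 0.0652]
orientation: [3.141, 0.001, 2.85]
force: [-0.1, 0.9, -1.1]
finger_gap: 0.0356
gripper_force: 0.0
```

Call:
{"method": "apply_moves", "body": {"series": [{"rx": 0,"ry": 0,"rz": 0,"x": 0,"y": 0,"z": 0,"claw": 1.5},{"rx": 0,"ry": 0,"rz": 0,"x": 0,"y": 0,"z": 0,"claw": 1},{"rx": 0,"ry": 0,"rz": 0,"x": 0,"y": 0,"z": 0,"claw": 1},{"rx": 0,"ry": 0,"rz": 0,"x": 0,"y": 0,"z": 0,"claw": 1}]}}

```text
time: 11.82
ee_pos: [0.6201, 0.1105, 0.0646]
orientation: [3.141, 0.0, 2.85]
force: [0.1, 1.5, 0.9]
finger_gap: 0.0212
gripper_force: 30.0
```

Call:
{"method": "apply_moves", "body": {"series": [{"rx": 0,"ry": 0,"rz": 0,"x": 0,"y": 0,"z": -0.5,"claw": 1},{"rx": 0,"ry": 0,"rz": 0,"x": 0,"y": 0,"z": -1.5,"claw": 1},{"rx": 0,"ry": 0,"rz": 0,"x": 0,"y": 0,"z": -3,"claw": 1},{"rx": 0,"ry": 0,"rz": 0,"x": 0,"y": 0,"z": -5,"claw": 1},{"rx": 0,"ry": 0,"rz": 0,"x": 0,"y": 0,"z": -7.5,"claw": 1},{"rx": 0,"ry": 0,"rz": 0,"x": 0,"y": 0,"z": -10,"claw": 1},{"rx": 0,"ry": 0,"rz": 0,"x": 0,"y": 0,"z": -12,"claw": 1},{"rx": 0,"ry": 0,"rz": 0,"x": 0,"y": 0,"z": -13,"claw": 1},{"rx": 0,"ry": 0,"rz": 0,"x": 0,"y": 0,"z": -13,"claw": 1},{"rx": 0,"ry": 0,"rz": 0,"x": 0,"y": 0,"z": -13,"claw": 1}]}}

```text
time: 12.65
ee_pos: [0.6196, 0.1102, 0.194]
orientation: [-3.141, -0.001, 2.85]
force: [-0.7, -0.5, -3.2]
finger_gap: 0.0214
gripper_force: 30.0
```

```bash
python3 -c "
from h import *
for i in range(2): s=bot.snapshot('wrist')
go(.429,-.0012,.193)"
```

```text
t 12.75 at [0.6193 0.1103 0.1928] rpy [-3.141e+00 -3.000e-03  2.850e+00] move cm [ 15.02 -16.15   0.04]
```

Call:
{"method": "apply_moves", "body": {"series": [{"rx": 0,"ry": 0,"rz": 0,"x": 0.7,"y": -0.8,"z": 0,"claw": 1},{"rx": 0,"ry": 0,"rz": 0,"x": 2.1,"y": -2.3,"z": 0,"claw": 1},{"rx": 0,"ry": 0,"rz": 0,"x": 4,"y": -4.3,"z": 0,"claw": 1},{"rx": 0,"ry": 0,"rz": 0,"x": 6,"y": -6.4,"z": 0,"claw": 1},{"rx": 0,"ry": 0,"rz": 0,"x": 8,"y": -8.6,"z": 0,"claw": 1},{"rx": 0,"ry": 0,"rz": 0,"x": 10,"y": -10.7,"z": 0,"claw": 1},{"rx": 0,"ry": 0,"rz": 0,"x": 12,"y": -12.8,"z": 0,"claw": 1},{"rx": 0,"ry": 0,"rz": 0,"x": 13.7,"y": -14.6,"z": 0,"claw": 1},{"rx": 0,"ry": 0,"rz": 0,"x": 14.7,"y": -15.7,"z": 0,"claw": 1},{"rx": 0,"ry": 0,"rz": 0,"x": 15,"y": -16.1,"z": 0,"claw": 1},{"rx": 0,"ry": 0,"rz": 0,"x": 15,"y": -16.1,"z": 0,"claw": 1},{"rx": 0,"ry": 0,"rz": 0,"x": 15,"y": -16.1,"z": 0,"claw": 1}]}}

```text
time: 13.75
ee_pos: [0.4305, -0.0006, 0.1942]
orientation: [3.141, -0.0, 2.85]
force: [0.1, -0.1, -2.2]
finger_gap: 0.0208
gripper_force: 30.0
```

```bash
python3 - <<'E'
from h import *
for i in range(3): s=bot.snapshot("wrist")
cv2.imwrite("pics/w6.png",s["pixels"][:,:,::-1])
go(.429,-.0012,.0725)
E
```

```text
t 13.9 at [ 4.306e-01 -4.000e-04  1.942e-01] rpy [ 3.141 -0.     2.851] move cm [ 0.13 -0.12 12.17]
```

View pics/w6.png

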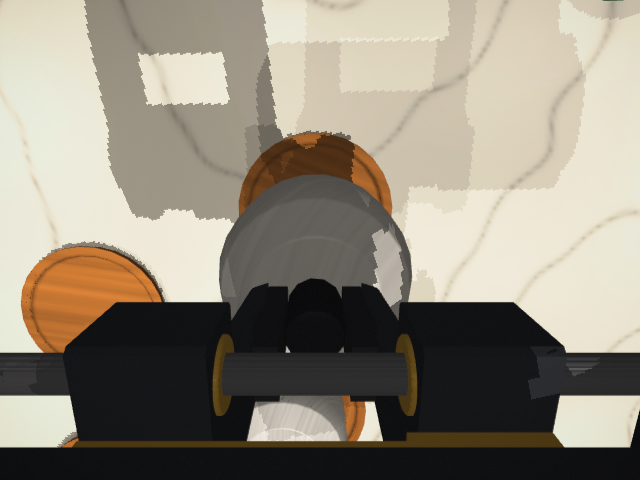

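The cover is centred on the medium plate (plate 239–392, cover 220–411). I'll lower it.

Call:
{"method": "apply_moves", "body": {"series": [{"rx": 0,"ry": 0,"rz": 0,"x": 0.1,"y": -0.1,"z": 1,"claw": 1},{"rx": 0,"ry": 0,"rz": 0,"x": 0.1,"y": -0.1,"z": 3,"claw": 1},{"rx": 0,"ry": 0,"rz": 0,"x": 0.1,"y": -0.1,"z": 5,"claw": 1},{"rx": 0,"ry": 0,"rz": 0,"x": 0.1,"y": -0.1,"z": 7,"claw": 1},{"rx": 0,"ry": 0,"rz": 0,"x": 0.1,"y": -0.1,"z": 9,"claw": 1},{"rx": 0,"ry": 0,"rz": 0,"x": 0.1,"y": -0.1,"z": 10.3,"claw": 1},{"rx": 0,"ry": 0,"rz": 0,"x": 0.1,"y": -0.1,"z": 11.2,"claw": 1},{"rx": 0,"ry": 0,"rz": 0,"x": 0.1,"y": -0.1,"z": 11.7,"claw": 1},{"rx": 0,"ry": 0,"rz": 0,"x": 0.1,"y": -0.1,"z": 11.9,"claw": 1},{"rx": 0,"ry": 0,"rz": 0,"x": 0.1,"y": -0.1,"z": 12,"claw": 1},{"rx": 0,"ry": 0,"rz": 0,"x": 0.1,"y": -0.1,"z": 12,"claw": 1},{"rx": 0,"ry": 0,"rz": 0,"x": 0.1,"y": -0.1,"z": 12,"claw": 1}]}}

```text
time: 14.9
ee_pos: [0.4291, -0.0014, 0.0749]
orientation: [-3.142, 0.001, 2.85]
force: [0.3, 0.4, -2.3]
finger_gap: 0.0212
gripper_force: 30.0
```

Call:
{"method": "apply_moves", "body": {"series": [{"rx": 0,"ry": 0,"rz": 0,"x": 0,"y": 0,"z": 0.05,"claw": 1},{"rx": 0,"ry": 0,"rz": 0,"x": 0,"y": 0,"z": 0.1,"claw": 1},{"rx": 0,"ry": 0,"rz": 0,"x": 0,"y": 0,"z": 0.15,"claw": 1},{"rx": 0,"ry": 0,"rz": 0,"x": 0,"y": 0,"z": 0.2,"claw": 1},{"rx": 0,"ry": 0,"rz": 0,"x": 0,"y": 0,"z": 0.2,"claw": 1},{"rx": 0,"ry": 0,"rz": 0,"x": 0,"y": 0,"z": 0.2,"claw": 1}]}}

```text
time: 15.4
ee_pos: [0.4288, -0.0014, 0.0726]
orientation: [3.142, 0.0, 2.85]
force: [-0.6, 1.6, -0.7]
finger_gap: 0.0211
gripper_force: 30.0
```

Call:
{"method": "apply_moves", "body": {"series": [{"rx": 0,"ry": 0,"rz": 0,"x": 0,"y": 0,"z": 0.04,"claw": 1},{"rx": 0,"ry": 0,"rz": 0,"x": 0,"y": 0,"z": 0.06,"claw": 1},{"rx": 0,"ry": 0,"rz": 0,"x": 0,"y": 0,"z": 0.06,"claw": 1},{"rx": 0,"ry": 0,"rz": 0,"x": 0,"y": 0,"z": 0.06,"claw": 1}]}}

```text
time: 15.73
ee_pos: [0.4289, -0.0012, 0.0723]
orientation: [3.141, 0.001, 2.85]
force: [-0.7, 3.8, 7.3]
finger_gap: 0.0211
gripper_force: 30.0
```

Call:
{"method": "apply_moves", "body": {"series": [{"rx": 0,"ry": 0,"rz": 0,"x": 0,"y": 0,"z": 0,"claw": 2.4},{"rx": 0,"ry": 0,"rz": 0,"x": 0,"y": 0,"z": 0,"claw": 3.5},{"rx": 0,"ry": 0,"rz": 0,"x": 0,"y": 0,"z": 0,"claw": 5},{"rx": 0,"ry": 0,"rz": 0,"x": 0,"y": 0,"z": 0,"claw": 6},{"rx": 0,"ry": 0,"rz": 0,"x": 0,"y": 0,"z": -0.5,"claw": 6},{"rx": 0,"ry": 0,"rz": 0,"x": 0,"y": 0,"z": -2,"claw": 6},{"rx": 0,"ry": 0,"rz": 0,"x": 0,"y": 0,"z": -4.5,"claw": 6},{"rx": 0,"ry": 0,"rz": 0,"x": 0,"y": 0,"z": -7,"claw": 6},{"rx": 0,"ry": 0,"rz": 0,"x": 0,"y": 0,"z": -10,"claw": 6},{"rx": 0,"ry": 0,"rz": 0,"x": 0,"y": 0,"z": -12,"claw": 6},{"rx": 0,"ry": 0,"rz": 0,"x": 0,"y": 0,"z": -12,"claw": 6}]}}

```text
time: 16.65
ee_pos: [0.4301, -0.0018, 0.1956]
orientation: [3.142, 0.007, 2.85]
force: [-0.0, -0.2, 0.6]
finger_gap: 0.06
gripper_force: 0.0
```

Call:
{"method": "apply_moves", "body": {"series": [{"rx": 0,"ry": 0,"rz": 0,"x": -1.1,"y": 3.5,"z": 0,"claw": 6},{"rx": 0,"ry": 0,"rz": 0,"x": -2.2,"y": 7,"z": 0,"claw": 6},{"rx": 0,"ry": 0,"rz": 0,"x": -3.3,"y": 10.5,"z": 0,"claw": 6},{"rx": 0,"ry": 0,"rz": 0,"x": -4.3,"y": 14,"z": 0,"claw": 6},{"rx": 0,"ry": 0,"rz": 0,"x": -5.4,"y": 17.5,"z": 0,"claw": 6},{"rx": 0,"ry": 0,"rz": 0,"x": -6.5,"y": 21,"z": 0,"claw": 6},{"rx": 0,"ry": 0,"rz": 0,"x": -7.6,"y": 24.5,"z": 0,"claw": 6},{"rx": 0,"ry": 0,"rz": 0,"x": -8.7,"y": 28,"z": 0,"claw": 6},{"rx": 0,"ry": 0,"rz": 0,"x": -9.7,"y": 31.5,"z": 0,"claw": 6},{"rx": 0,"ry": 0,"rz": 0,"x": -10.5,"y": 34,"z": 0,"claw": 6},{"rx": 0,"ry": 0,"rz": 0,"x": -10.7,"y": 34.6,"z": 0,"claw": 6},{"rx": 0,"ry": 0,"rz": 0,"x": -10.7,"y": 34.6,"z": 0,"claw": 6}]}}

```text
time: 17.65
ee_pos: [0.6308, 0.3003, 0.1898]
orientation: [-3.14, -0.002, 2.851]
force: [-0.4, -0.7, -0.3]
finger_gap: 0.0599
gripper_force: 0.0
```

```bash
python3 - <<'E'
from h import *
for i in range(4): s=bot.snapshot("wrist")
b=knob(s,*pix(s,(.6315,.2985,.07)),30,40); print(b[1],b[2],ray(s,*b[1],.0635))
cv2.imwrite("pics/w7.png",s["pixels"][:,:,::-1])
go(.6312,.2995,.053)
s=bot.snapshot("top"); b=knob(s,*pix(s,(.429,-.0012,.0815)),9); print("M on plate, top cam",b[1],b[2],ray(s,*b[1],.0815))
E
```

```text
[319.19494204 231.4288725 ] [304 213  32  38 949] [0.63238107 0.30217965]
t 17.85 at [0.6303 0.298  0.192 ] rpy [-3.141 -0.     2.849] move cm [-0.04  0.18 13.9 ]
M on plate, top cam [315.18965517 290.79310345] [312 287   8   9  58] [ 0.42705119 -0.00331148]
```

View pics/w7.png

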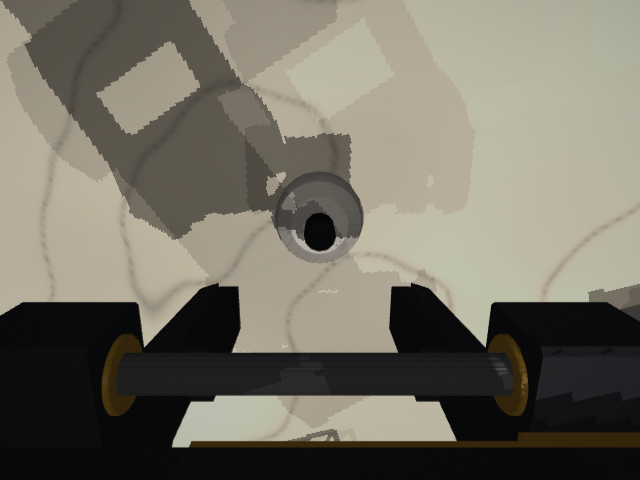

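The medium cover is placed about 2 mm off its plate's centre. The small cover's knob is at (319,231), lined up, so I'll grasp it.

Call:
{"method": "apply_moves", "body": {"series": [{"rx": 0,"ry": 0,"rz": 0,"x": 0,"y": 0.15,"z": 3,"claw": 6},{"rx": 0,"ry": 0,"rz": 0,"x": 0,"y": 0.15,"z": 6,"claw": 6},{"rx": 0,"ry": 0,"rz": 0,"x": 0,"y": 0.15,"z": 9,"claw": 6},{"rx": 0,"ry": 0,"rz": 0,"x": 0,"y": 0.15,"z": 11,"claw": 6},{"rx": 0,"ry": 0,"rz": 0,"x": 0,"y": 0.15,"z": 12.6,"claw": 6},{"rx": 0,"ry": 0,"rz": 0,"x": 0,"y": 0.15,"z": 13.4,"claw": 6},{"rx": 0,"ry": 0,"rz": 0,"x": 0,"y": 0.15,"z": 13.7,"claw": 6},{"rx": 0,"ry": 0,"rz": 0,"x": 0,"y": 0.15,"z": 13.7,"claw": 6},{"rx": 0,"ry": 0,"rz": 0,"x": 0,"y": 0.15,"z": 13.7,"claw": 3.5},{"rx": 0,"ry": 0,"rz": 0,"x": 0,"y": 0.15,"z": 13.7,"claw": 3},{"rx": 0,"ry": 0,"rz": 0,"x": 0,"y": 0.15,"z": 13.7,"claw": 2.6},{"rx": 0,"ry": 0,"rz": 0,"x": 0,"y": 0.15,"z": 13.7,"claw": 2.3}]}}

```text
time: 18.9
ee_pos: [0.6314, 0.3007, 0.0556]
orientation: [3.141, 0.001, 2.85]
force: [0.2, -0.4, -0.4]
finger_gap: 0.0354
gripper_force: 0.0
```

Call:
{"method": "apply_moves", "body": {"series": [{"rx": 0,"ry": 0,"rz": 0,"x": 0,"y": 0,"z": 0,"claw": 1.5},{"rx": 0,"ry": 0,"rz": 0,"x": 0,"y": 0,"z": 0,"claw": 1},{"rx": 0,"ry": 0,"rz": 0,"x": 0,"y": 0,"z": 0,"claw": 1},{"rx": 0,"ry": 0,"rz": 0,"x": 0,"y": 0,"z": 0,"claw": 1}]}}

```text
time: 19.23
ee_pos: [0.6313, 0.3008, 0.055]
orientation: [3.141, 0.0, 2.85]
force: [0.3, 1.9, 1.0]
finger_gap: 0.0207
gripper_force: 30.0
```

Call:
{"method": "apply_moves", "body": {"series": [{"rx": 0,"ry": 0,"rz": 0,"x": 0,"y": 0,"z": -0.5,"claw": 1},{"rx": 0,"ry": 0,"rz": 0,"x": 0,"y": 0,"z": -1.5,"claw": 1},{"rx": 0,"ry": 0,"rz": 0,"x": 0,"y": 0,"z": -3,"claw": 1},{"rx": 0,"ry": 0,"rz": 0,"x": 0,"y": 0,"z": -5,"claw": 1},{"rx": 0,"ry": 0,"rz": 0,"x": 0,"y": 0,"z": -7.5,"claw": 1},{"rx": 0,"ry": 0,"rz": 0,"x": 0,"y": 0,"z": -10,"claw": 1},{"rx": 0,"ry": 0,"rz": 0,"x": 0,"y": 0,"z": -12,"claw": 1},{"rx": 0,"ry": 0,"rz": 0,"x": 0,"y": 0,"z": -14,"claw": 1},{"rx": 0,"ry": 0,"rz": 0,"x": 0,"y": 0,"z": -15,"claw": 1},{"rx": 0,"ry": 0,"rz": 0,"x": 0,"y": 0,"z": -15,"claw": 1},{"rx": 0,"ry": 0,"rz": 0,"x": 0,"y": 0,"z": -15,"claw": 1}]}}

```text
time: 20.15
ee_pos: [0.631, 0.3006, 0.2046]
orientation: [-3.141, -0.0, 2.85]
force: [0.5, -0.3, -3.0]
finger_gap: 0.0213
gripper_force: 30.0
```

```bash
python3 -c "
from h import *
for i in range(2): s=bot.snapshot('wrist')
go(.6338,-.2885,.2)"
```

```text
t 20.25 at [0.6307 0.3004 0.2032] rpy [-3.14e+00 -2.00e-03  2.85e+00] move cm [-17.24 -56.31   0.37]
```

Call:
{"method": "apply_moves", "body": {"series": [{"rx": 0,"ry": 0,"rz": 0,"x": -0.3,"y": -1,"z": 0,"claw": 1},{"rx": 0,"ry": 0,"rz": 0,"x": -0.9,"y": -3,"z": 0,"claw": 1},{"rx": 0,"ry": 0,"rz": 0,"x": -1.7,"y": -5.5,"z": 0,"claw": 1},{"rx": 0,"ry": 0,"rz": 0,"x": -2.5,"y": -8,"z": 0,"claw": 1},{"rx": 0,"ry": 0,"rz": 0,"x": -3.2,"y": -10.5,"z": 0,"claw": 1},{"rx": 0,"ry": 0,"rz": 0,"x": -4,"y": -13,"z": 0,"claw": 1},{"rx": 0,"ry": 0,"rz": 0,"x": -4.8,"y": -15.5,"z": 0,"claw": 1},{"rx": 0,"ry": 0,"rz": 0,"x": -5.5,"y": -18,"z": 0,"claw": 1},{"rx": 0,"ry": 0,"rz": 0,"x": -6.3,"y": -20.5,"z": 0,"claw": 1},{"rx": 0,"ry": 0,"rz": 0,"x": -7,"y": -23,"z": 0,"claw": 1},{"rx": 0,"ry": 0,"rz": 0,"x": -7.5,"y": -24.5,"z": 0,"claw": 1},{"rx": 0,"ry": 0,"rz": 0,"x": -7.7,"y": -25,"z": 0,"claw": 1}]}}

```text
time: 21.25
ee_pos: [0.6326, 0.0359, 0.204]
orientation: [-3.141, -0.001, 2.847]
force: [-0.0, 0.7, -1.4]
finger_gap: 0.0213
gripper_force: 30.0
```

Call:
{"method": "apply_moves", "body": {"series": [{"rx": 0,"ry": 0,"rz": 0,"x": -0.3,"y": -1,"z": 0,"claw": 1},{"rx": 0,"ry": 0,"rz": 0,"x": -1.2,"y": -4,"z": 0,"claw": 1},{"rx": 0,"ry": 0,"rz": 0,"x": -2.1,"y": -7,"z": 0,"claw": 1},{"rx": 0,"ry": 0,"rz": 0,"x": -3.1,"y": -10,"z": 0,"claw": 1},{"rx": 0,"ry": 0,"rz": 0,"x": -4,"y": -13,"z": 0,"claw": 1},{"rx": 0,"ry": 0,"rz": 0,"x": -4.9,"y": -16,"z": 0,"claw": 1},{"rx": 0,"ry": 0,"rz": 0,"x": -5.8,"y": -19,"z": 0,"claw": 1},{"rx": 0,"ry": 0,"rz": 0,"x": -6.7,"y": -22,"z": 0,"claw": 1},{"rx": 0,"ry": 0,"rz": 0,"x": -7.7,"y": -25,"z": 0,"claw": 1},{"rx": 0,"ry": 0,"rz": 0,"x": -8.6,"y": -28,"z": 0,"claw": 1},{"rx": 0,"ry": 0,"rz": 0,"x": -9.3,"y": -30.3,"z": 0,"claw": 1},{"rx": 0,"ry": 0,"rz": 0,"x": -9.5,"y": -31.2,"z": 0,"claw": 1}]}}

```text
time: 22.25
ee_pos: [0.6338, -0.2901, 0.2038]
orientation: [-3.141, -0.001, 2.848]
force: [-0.8, 0.3, -1.4]
finger_gap: 0.0212
gripper_force: 30.0
```

```bash
python3 - <<'E'
from h import *
for i in range(4): s=bot.snapshot("wrist")
cv2.imwrite("pics/w8.png",s["pixels"][:,:,::-1])
go(.6338,-.2885,.063)
E
```

```text
t 22.45 at [ 0.6344 -0.2857  0.2046] rpy [ 3.141e+00 -1.000e-03  2.851e+00] move cm [-0.03 -0.3  14.16]
```

View pics/w8.png

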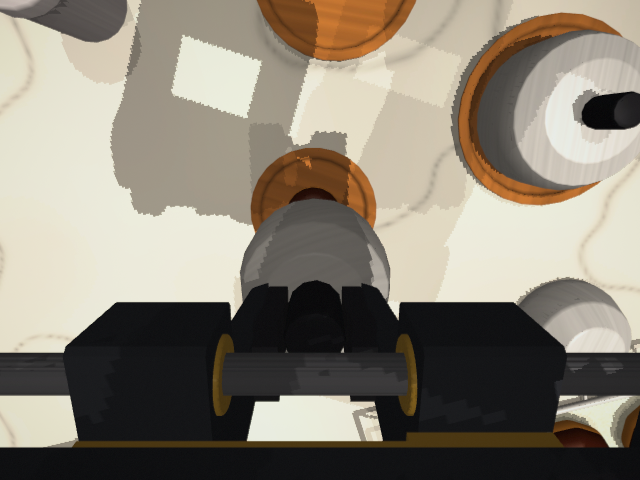

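The cover is nearly centred over the small plate (plate 251–376, cover 241–390). I'll lower it, stopping short to check position.

Call:
{"method": "apply_moves", "body": {"series": [{"rx": 0,"ry": 0,"rz": 0,"x": 0,"y": -0.2,"z": 1,"claw": 1},{"rx": 0,"ry": 0,"rz": 0,"x": 0,"y": -0.2,"z": 3,"claw": 1},{"rx": 0,"ry": 0,"rz": 0,"x": 0,"y": -0.2,"z": 5,"claw": 1},{"rx": 0,"ry": 0,"rz": 0,"x": 0,"y": -0.2,"z": 7.5,"claw": 1},{"rx": 0,"ry": 0,"rz": 0,"x": 0,"y": -0.2,"z": 9.5,"claw": 1},{"rx": 0,"ry": 0,"rz": 0,"x": 0,"y": -0.2,"z": 11,"claw": 1},{"rx": 0,"ry": 0,"rz": 0,"x": 0,"y": -0.2,"z": 12,"claw": 1},{"rx": 0,"ry": 0,"rz": 0,"x": 0,"y": -0.2,"z": 12.6,"claw": 1},{"rx": 0,"ry": 0,"rz": 0,"x": 0,"y": -0.2,"z": 12.9,"claw": 1},{"rx": 0,"ry": 0,"rz": 0,"x": 0,"y": -0.2,"z": 13,"claw": 1},{"rx": 0,"ry": 0,"rz": 0,"x": 0,"y": -0.2,"z": 13,"claw": 1},{"rx": 0,"ry": 0,"rz": 0,"x": 0,"y": -0.2,"z": 13,"claw": 1}]}}

```text
time: 23.45
ee_pos: [0.634, -0.2892, 0.0758]
orientation: [-3.141, 0.001, 2.85]
force: [-0.7, -1.0, -2.0]
finger_gap: 0.0211
gripper_force: 30.0
```

Call:
{"method": "apply_moves", "body": {"series": [{"rx": 0,"ry": 0,"rz": 0,"x": 0,"y": 0,"z": 0.3,"claw": 1},{"rx": 0,"ry": 0,"rz": 0,"x": 0,"y": 0,"z": 0.6,"claw": 1},{"rx": 0,"ry": 0,"rz": 0,"x": 0,"y": 0,"z": 0.85,"claw": 1},{"rx": 0,"ry": 0,"rz": 0,"x": 0,"y": 0,"z": 1,"claw": 1},{"rx": 0,"ry": 0,"rz": 0,"x": 0,"y": 0,"z": 1.05,"claw": 1},{"rx": 0,"ry": 0,"rz": 0,"x": 0,"y": 0,"z": 1.1,"claw": 1},{"rx": 0,"ry": 0,"rz": 0,"x": 0,"y": 0,"z": 1.15,"claw": 1},{"rx": 0,"ry": 0,"rz": 0,"x": 0,"y": 0,"z": 1.2,"claw": 1},{"rx": 0,"ry": 0,"rz": 0,"x": 0,"y": 0,"z": 1.2,"claw": 1},{"rx": 0,"ry": 0,"rz": 0,"x": 0,"y": 0,"z": 1.2,"claw": 1}]}}

```text
time: 24.28
ee_pos: [0.6337, -0.289, 0.0631]
orientation: [-3.142, 0.0, 2.85]
force: [-0.1, 1.3, -1.1]
finger_gap: 0.0207
gripper_force: 30.0
```

Call:
{"method": "apply_moves", "body": {"series": [{"rx": 0,"ry": 0,"rz": 0,"x": 0,"y": 0,"z": 0.04,"claw": 1},{"rx": 0,"ry": 0,"rz": 0,"x": 0,"y": 0,"z": 0.06,"claw": 1},{"rx": 0,"ry": 0,"rz": 0,"x": 0,"y": 0,"z": 0.06,"claw": 1},{"rx": 0,"ry": 0,"rz": 0,"x": 0,"y": 0,"z": 0.06,"claw": 1}]}}

```text
time: 24.62
ee_pos: [0.6339, -0.289, 0.0629]
orientation: [-3.141, 0.001, 2.85]
force: [-1.1, 2.0, 5.4]
finger_gap: 0.0209
gripper_force: 30.0
```

Light contact. I'll release, rise and check all three.

Call:
{"method": "apply_moves", "body": {"series": [{"rx": 0,"ry": 0,"rz": 0,"x": 0,"y": 0,"z": 0,"claw": 2.4},{"rx": 0,"ry": 0,"rz": 0,"x": 0,"y": 0,"z": 0,"claw": 3.5},{"rx": 0,"ry": 0,"rz": 0,"x": 0,"y": 0,"z": 0,"claw": 5},{"rx": 0,"ry": 0,"rz": 0,"x": 0,"y": 0,"z": 0,"claw": 6},{"rx": 0,"ry": 0,"rz": 0,"x": 0,"y": 0,"z": -0.5,"claw": 6},{"rx": 0,"ry": 0,"rz": 0,"x": 0,"y": 0,"z": -2,"claw": 6},{"rx": 0,"ry": 0,"rz": 0,"x": 0,"y": 0,"z": -4.5,"claw": 6},{"rx": 0,"ry": 0,"rz": 0,"x": 0,"y": 0,"z": -7,"claw": 6},{"rx": 0,"ry": 0,"rz": 0,"x": 0,"y": 0,"z": -10,"claw": 6},{"rx": 0,"ry": 0,"rz": 0,"x": 0,"y": 0,"z": -13,"claw": 6},{"rx": 0,"ry": 0,"rz": 0,"x": 0,"y": 0,"z": -15,"claw": 6},{"rx": 0,"ry": 0,"rz": 0,"x": 0,"y": 0,"z": -15,"claw": 6}]}}

```text
time: 25.62
ee_pos: [0.6347, -0.2897, 0.2179]
orientation: [-3.139, 0.009, 2.85]
force: [0.5, -0.5, 0.7]
finger_gap: 0.0599
gripper_force: 0.0
```

Call:
{"method": "apply_moves", "body": {"series": [{"rx": 0,"ry": 0,"rz": 0,"x": 4,"y": 0,"z": 0,"claw": 6},{"rx": 0,"ry": 0,"rz": 0,"x": 8,"y": 0,"z": 0,"claw": 6},{"rx": 0,"ry": 0,"rz": 0,"x": 12,"y": 0,"z": 0,"claw": 6},{"rx": 0,"ry": 0,"rz": 0,"x": 16,"y": 0,"z": 0,"claw": 6},{"rx": 0,"ry": 0,"rz": 0,"x": 19,"y": 0,"z": 0,"claw": 6},{"rx": 0,"ry": 0,"rz": 0,"x": 20,"y": 0,"z": 0,"claw": 6},{"rx": 0,"ry": 0,"rz": 0,"x": 20,"y": 0,"z": 0,"claw": 6}]}}

```text
time: 26.2
ee_pos: [0.4401, -0.2306, 0.2122]
orientation: [3.141, -0.001, 2.849]
force: [-0.2, -0.4, 0.3]
finger_gap: 0.0602
gripper_force: 0.0
```

```bash
python3 - <<'E'
from h import *
s=bot.snapshot("top"); a=s["pixels"][:,:,::-1]
for k,p,z in (("L",(.6109,-.0822),.0855),("M",(.4277,-.0012),.0815),("S",(.6328,-.2891),.0715)):
    b=knob(s,*pix(s,(*p,z)),9); print(k,b and (ray(s,*b[1],z)-p)*1000)
q=bot.snapshot("scene")["pixels"][:,:,::-1]
cv2.imwrite("pics/f.png",np.hstack([cv2.resize(a[140:330,270:460],(400,400)),cv2.resize(q[190:390,200:400],(400,400))]))
E
```

```text
L [ 0.13229526 -2.79862951]
M [-0.68821004 -1.60177749]
S [ 0.32805754 -1.36813631]
```

View pics/f.png

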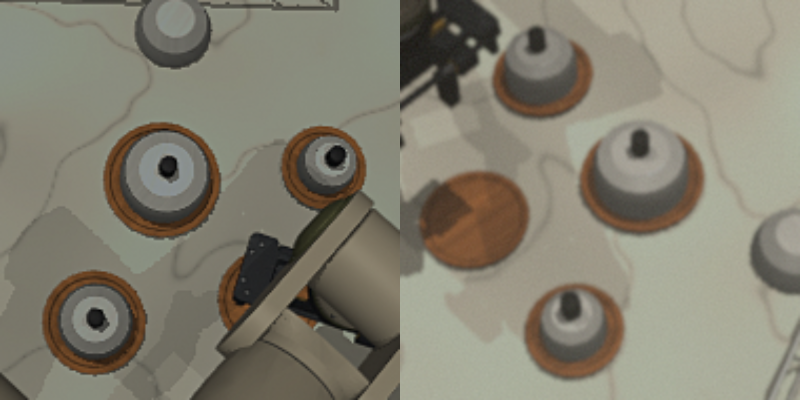

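All three covers stand upright inside their rims, within 3 mm of centre. The empty plate is uncovered and the arm is clear.

```bash
python3 -c "
from workcell import bot
print(bot.close_job())"
```

```text
the job is handed in; nothing more can be done
None
```

The large, medium and small steel covers are each on the plate of their own size, upright and within about 3 mm of centre by the top camera, with the empty plate left uncovered; the job is handed in at about 26 s, but no verdict was returned.

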